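# Lock a jar in the bench clamp with its key and unscrew the cap

## Robot

A 6-joint arm with a two-finger parallel gripper is mounted at the origin on a cart in front of the work surface, level with it; the furniture and walls round the work are solid. World frame = base frame: x ahead of the robot, y to its left, z up, the work surface at z = 0. Lengths are in m, angles in rad, forces in N, time in s.
With the tool pointing down it reaches from about 0.375 to 0.975 m from the base axis. Payload 3.8 kg.
Tool frame: the origin (TCP) lies midway between the tips of the shut fingers; the grasp point (between the pads) lies 19 mm behind it; z points along the fingers, y is the line along which they close (so a half turn about z gives the same grasp; the last joint's range is limited). The gripper opens to 88 mm and grips with 3 to 60 N. Pads are 18 mm wide; open, the fingers measure 123 mm over their backs; the gripper's body (75 mm by 187 mm) begins 45 mm behind the grasp point.
Start: joints at [1.251, 0.264, 1.604, -0, 1.274, -0.037], TCP at [0.188, 0.648, 0.207] pointing down, gripper open.
Joint ranges: [-2.63, 2.63], [-0.94, 2.18], [0.31, 2.57], [-1.31, 4.45], [0, 2.66], [-2.55, 2.55]. Speed limits (rad/s): [2.57, 2.57, 3.14, 3.14, 3.14, 3.14].

## Interface

Orientations are given as a rotation vector (axis times angle).
In Python, from cell import manip, inverse_kinematics, cams, order gives the robot as it stands. Calls block until the motion is done:
- manip.move_pose(position, orientation): joint-space move of the TCP to a pose.
- manip.move_linear(position, rate=0.15, rot=None): straight line of the TCP; rot=None keeps the orientation; rate is the mean speed in m/s.
- manip.set_joints(angles): joint-space move.
- manip.set_gripper(opening, force=None): finger opening in m; force is the grip in N (None keeps the last); returns when the fingers have stopped.
- manip.dwell(seconds).
- inverse_kinematics(position, orientation): joint angles nearest the present ones, or None.
- manip.state(): the state.
- cams.capture(name): name is "scene" or "top" or "wrist"; returns a dict with "image" (480x640x3 uint8, blue, green, red), "z_map" (480x640 float32, m along the optical axis (not along the pixel's ray), 0 where there is no reading), "intrinsics" (3x3 intrinsics, pixels), "k1" (the pictures are not rectified: a ray, as slopes to the right and down, at radius r is drawn at 1 + k1 r^2 times it, then the intrinsics apply), "position" and "orientation" of the camera in the world; the wrist camera has in their place "T_tool_cam" (4x4, takes a point from camera to tool coordinates, whose origin is the TCP and whose axes are the flange's). Camera axes: x right, y down, z forward; pixel columns grow to the right and rows downward; lengths in m; the calibration is good to about 2 mm. A picture is of the moment at which its call begins: read the wrist's pose just before it.
A pose or a line that the arm cannot do raises manip.IKError and nothing moves.
- order.close_job(): hands the job in; it is judged then, once.
The state is a dict: "clock": time; "joint_pos": joint angles; "joint_velocities": joint speeds; "tau": joint torques, N m; "tool_pos": TCP position; "tcp_rot": TCP orientation; "contact_force": force on the tool from outside, world axes, zero at the start; "moment": the same for the moment, N m; "gripper_width": finger opening in m; "grasp_force": force on a finger pad.
Only numpy, scipy, OpenCV 4.12 (cv2) and the standard library are available. Lean on these libraries where they do the work, as an engineer would, in place of code of your own. Each camera call takes 0.05 s, during which the arm holds its last target. There are 200 camera calls.

## Task

Take the T-handled key out of its stand, push it fully down into the square hole of the clamp's lock and turn it clockwise as far as it goes, so that the jaw holds the jar firmly, and leave the key in the lock. Then unscrew the jar's tight cap anticlockwise, without the jar turning, until its threads let go, lift it straight up, and finish while still holding the cap level over the jar, two to three centimetres above where it sat. Leave everything else where it stands.

Things in the scene. Friction and masses are not known exactly. Their poses are not given: they have to be found in the camera images.
- clamp: low aluminium jar clamp screwed to the worktop, plate 104 (x) x 212 (y) x 10 mm. Origin on the worktop under the middle of the jar's seat; z up. At +y of the seat is a V block, at -y a sliding jaw with rubber pad (none over 46 mm high); the lock is 105 mm from the seat at -y (clamp axes)
- lock_mouth (a point): centre of the mouth of the square key hole, on the top face of the steel lock cylinder (37 mm across, top 46 mm above the worktop). The hole is 16 mm square and 24.5 mm deep, straight down, sides along this point's x and y axes; the axes turn with the cylinder
- lock (a joint): turn of the lock cylinder about its vertical axis, rad: 0 = clamp open, grows clockwise seen from above to 1.2 at the stop (jaw pressing the jar into the V block with about 20 to 25 N). It is stiff, needs about 0.3 to 0.5 N m, and stays where it is left; the key has about 0.15 rad of play in the hole each way
- key: steel T key, 64 mm high, 0.12 kg, upright. Origin at the tip (bottom); x along the T bar, z up. Square shank 14 mm wide (sides along x and y), 24 mm long, lowest 6 mm tapered to 9.6 mm; collar of 26 mm diameter 24 to 28 mm up, which rests on the lock's top when fully in; 10 mm stem; T bar 50 (x) x 12 (y) x 22 (z) mm, 42 to 64 mm up. Starts standing in the key stand
- key_bar (a point): centre of the key's T bar, 53 mm above the key's tip
- key_stand: fixed grey plastic block 60 x 60 x 30 mm with a square hole 18 mm wide in which the key stands, collar on the block's top, tip 6 mm above the worktop. Origin at the centre of the underside
- jar: white stoneware jar, loose, about 0.45 kg, body 64 mm in diameter and 50 mm high, neck up to 76 mm; stands upright on the clamp's plate (10 mm above the worktop) between jaw and V block with 2 to 4 mm of slack. Origin at the centre of the underside, z up on its axis. It turns with the cap unless it is clamped
- jar_rim (a point): centre of the top of the jar's neck, 76 mm above the jar's underside. Under the cap the neck has three tabs that hold the cap's three inner lugs; once turned free the cap lifts straight off
- jar_side (a point): point on the side of the jar's body, 32 mm from its axis along the jar's x axis and 40 mm up
- cap: round fluted aluminium screw cap, 54 mm in diameter, 22 mm high, 0.06 kg, tight on the jar. Origin at the centre of its underside, z up; seated, its origin is 62 mm and its top 84 mm above the jar's underside. A spring disc presses it up with about 24 N. Anticlockwise (from above) it is free 32 to 41 degrees after the start and meets a stop not before 62
- round_tub: bystander: round clear plastic tub with lid, 98 mm in diameter, 61 mm high; origin at the centre of the underside
- square_tub: bystander: square clear plastic tub with lid, 105 x 118 x 60 mm; origin at the underside
- label_roll: bystander: roll of white labels lying flat, 78 mm in diameter, 34 mm high; origin at the centre of the underside
Not all that is in view belongs to the job. What is shaped like the cap but green, orange or turquoise is not meant.

How it is judged:
On the way, in this order (a step that is already met when the one before it is completed fails the run):
1. the key stands fully down in the lock's hole (within 4 mm of the bottom of its travel) (z of key in the frame of lock_mouth below -0.02 m and horizontal distance between key and lock_mouth below 0.004 m and value of joint lock below 0.9 rad), for 0.2 s.
2. the lock is turned clockwise to its stop (at least 1.05 rad), with the key in it and the cap still on the jar (value of joint lock above 1.05 rad and z of key in the frame of lock_mouth below -0.018 m and z of cap in the frame of jar below 0.067 m), for 0.2 s.
3. the cap is lifted clear of the jar's neck in the fingers (z of cap in the frame of jar above 0.074 m and contact force between the fingers and cap above 1 N), for 0.2 s.
At the end, for the whole second after the job is handed in: The fingers hold the cap still, level (0.15 rad), within 15 mm of the jar's axis, 12 to 45 mm above where it sat, clear of the jar; the lock is closed (at least 1.0 rad) with the released key fully in it; the jar stands upright on the clamp, its side moved under 14 mm (all of step 3 and z of cap in the frame of jar below 0.107 m and horizontal distance between cap and jar below 0.015 m and angle between cap's own z axis and vertical below 0.15 rad and contact force between cap and jar below 0.05 N and linear speed of cap below 0.02 m/s and value of joint lock above 1 rad and z of key in the frame of lock_mouth below -0.018 m and horizontal distance between key and lock_mouth below 0.004 m and contact force between the fingers and key below 0.05 N and distance of jar_side from where it was at the start of the episode below 0.014 m and z of jar in the frame of clamp below 0.014 m and angle between jar's own z axis and vertical below 0.06 rad); the arm keeps its last pose, push and grip.
It fails at once if the jar turns with the cap or is pulled about (a point on its side moves over 18 mm) or rises over 6 mm (distance of jar_side from where it was at the start of the episode above 0.018 m or z of jar in the frame of clamp above 0.016 m).
It fails at once if the round tub is pushed over 25 mm (distance of round_tub from where it was at the start of the episode above 0.025 m).
It also fails if it takes over 54 s, if anything falls off the work surface, if the arm or the gripper's body presses on something with over 40 N, if the wrist force passes 120 N, or if a joint passes its speed limit or range.

## Working session

There is one attempt and no reset: what is moved stays moved. The work goes in short steps, each a Python script; the robot and the scene stay as the last script left them, time stands still between calls to the robot, and variables do not carry over. Pictures are saved under pics/ and viewed, at most 10 in all, crops included, and the job is handed in when it is done.

```bash
mkdir -p pics; ls; python3 - <<'E'
from cell import manip, cams
import cv2, numpy as np
for n in ["top","scene"]:
    c=cams.capture(n); cv2.imwrite(f"pics/{n}0.png",c["image"]); np.savez(f"{n}0.npz",**c)
    print(n,c["intrinsics"],c["k1"],c["position"],c["orientation"],(c["z_map"]>0).mean())
s=manip.state(); print(s["clock"],s["tcp_rot"],s["contact_force"],s["gripper_width"])
E
```

```text
pics
top [[507.27172577   0.         317.12166996]
 [  0.         507.27172577 233.27304462]
 [  0.           0.           1.        ]] -0.062135690246928776 [ 0.52103477 -0.07499145  1.17436852] [-2.18569757  2.21672708 -0.09538983] 0.9960384114583334
scene [[545.29530388   0.         325.7183698 ]
 [  0.         545.29530388 245.04126843]
 [  0.           0.           1.        ]] -0.0555835172785982 [-0.54787257  0.46499551  0.90857902] [-1.31391402  2.00928656 -1.09573804] 0.9935481770833333
0.1 [-4.42681422e-01 -3.10990109e+00  3.06621217e-03] [-1.14308937  0.21310553 -0.09993863] 0.08806078451009626
```

View pics/top0.png

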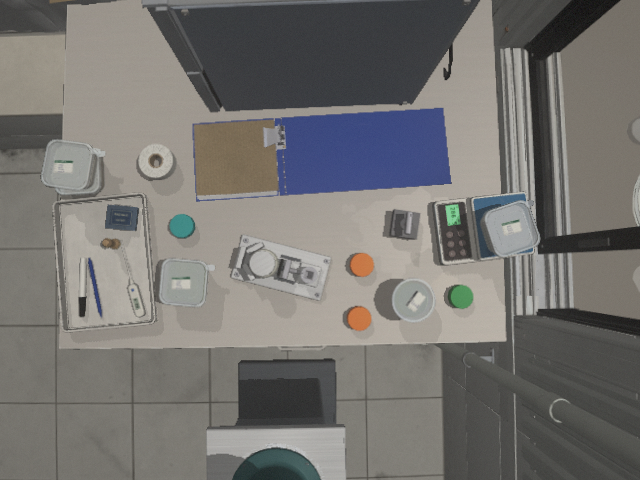

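View pics/scene0.png

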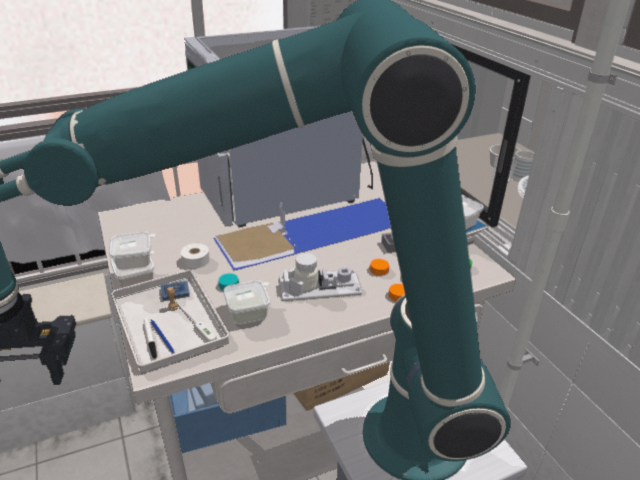

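The top view shows the clamp at about (280,268): jar with cap at (262,262), lock at (308,273). The key stand is at (403,224) and the round tub at (412,300). The scene view confirms this layout, and nothing tall stands near the clamp. Next I'll take close wrist views.

```bash
cat > h.py <<'E'
import numpy as np, cv2
from scipy.spatial.transform import Rotation as R
from cell import manip, inverse_kinematics, cams, order
def pose(c):
    """camera rotation, position in world"""
    if "T_tool_cam" in c:
        T=c["Twt"]@c["T_tool_cam"]; return T[:3,:3],T[:3,3]
    return R.from_rotvec(c["orientation"]).as_matrix(),np.asarray(c["position"])
def cap(name):
    s=manip.state(); c=cams.capture(name)
    T=np.eye(4); T[:3,:3]=R.from_rotvec(s["tcp_rot"]).as_matrix(); T[:3,3]=s["tool_pos"]; c["Twt"]=T
    return c
def rays(c,uv):
    uv=np.asarray(uv,float).reshape(-1,1,2)
    p=cv2.undistortPoints(uv,c["intrinsics"],np.array([float(c["k1"]),0,0,0])).reshape(-1,2)
    return np.c_[p,np.ones(len(p))]
def onplane(c,uv,z):
    Rm,t=pose(c); d=rays(c,uv)@Rm.T
    return t+d*((z-t[2])/d[:,2])[:,None]
def cloud(c):
    v,u=np.mgrid[:480,:640]; Rm,t=pose(c)
    P=rays(c,np.c_[u.ravel(),v.ravel()])*c["z_map"].reshape(-1,1)
    return (P@Rm.T+t).reshape(480,640,3)
def down(yaw):
    """tool pointing down, tool y (closing line) at world angle yaw from x"""
    y=np.array([np.cos(yaw),np.sin(yaw),0]); z=np.array([0,0,-1.]); x=np.cross(y,z)
    return R.from_matrix(np.c_[x,y,z]).as_rotvec()
E
python3 - <<'E'
from h import *
c=dict(np.load("top0.npz"))
for n,uv,z in [("cap",(263,262),.094),("lock",(308,273),.046),("stand",(403,224),.06),("plateTL",(241,235),.01),("plateTR",(331,263),.01)]:
    print(n,onplane(c,uv,z)[0].round(3))
print(cams.capture("wrist")["T_tool_cam"].round(3))
p=cloud(c); print("max z near work", p[200:330,170:440,2].max())
E
```

```text
cap [0.529 0.014 0.094]
lock [ 0.503 -0.081  0.046]
stand [ 0.609 -0.293  0.06 ]
plateTL [0.592 0.071 0.01 ]
plateTR [ 0.525 -0.135  0.01 ]
[[-0.    -0.95  -0.313  0.082]
 [ 1.    -0.    -0.     0.   ]
 [ 0.    -0.313  0.95  -0.179]
 [ 0.     0.     0.     1.   ]]
max z near work 1.1743685174786564
```

```bash
python3 - <<'E'
from h import *
import pickle
for n,p,yaw in [("clamp",[.515,-.04,.25],0),("key",[.60,-.285,.22],-.3)]:
    q=inverse_kinematics(p,down(yaw)); print(n,q)
    manip.move_pose(p,down(yaw)); manip.dwell(.3)
    c=cap("wrist"); pickle.dump(c,open(f"w_{n}.pkl","wb")); cv2.imwrite(f"pics/w_{n}.png",c["image"])
    print(manip.state()["clock"], manip.state()["joint_pos"])
E
```

```text
clamp [-1.25737304e-01 -6.34020987e-02  1.88321482e+00 -4.44089210e-16
  1.32177993e+00 -1.25737304e-01]
3.1917 [-1.25266302e-01 -6.32713649e-02  1.88316981e+00 -2.05444326e-05
  1.32174723e+00 -1.25785105e-01]
key [-0.48094314  0.23652624  1.61399932  0.          1.29106709 -0.18094314]
4.5583 [-4.79503903e-01  2.35284066e-01  1.61443440e+00  6.36003991e-05
  1.29116412e+00 -1.80937291e-01]
```

View pics/w_clamp.png

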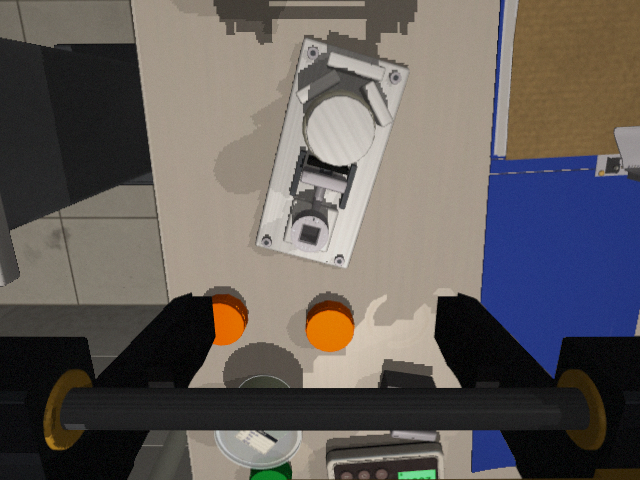

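View pics/w_key.png

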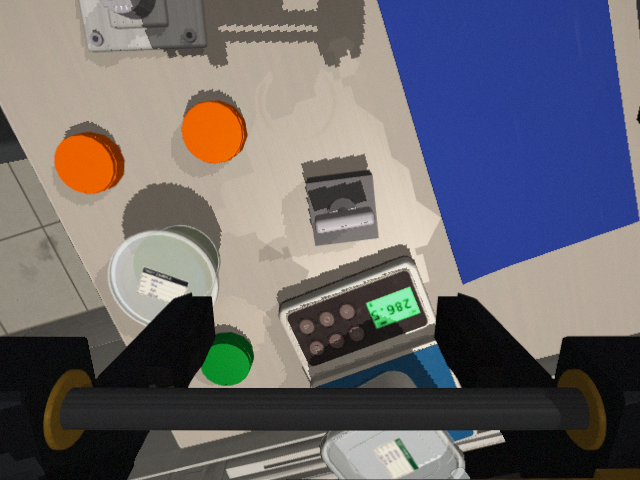

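The clamp view shows the cap at (339,128) and the square hole at (309,235). In the key view the T bar lies from (318,226) to (373,214), on the stand at (342,210).

```bash
python3 - <<'E'
from h import *
import pickle
c=pickle.load(open("w_key.pkl","rb")); P=cloud(c); Z=P[...,2]
g=cv2.cvtColor(c["image"],cv2.COLOR_BGR2GRAY)
m=np.zeros_like(g); m[160:260,290:390]=1
b=(m>0)&(Z>.055)&(Z<.085); print("bar n",b.sum(),"z",np.percentile(Z[b],[5,50,95]).round(4))
uv=np.argwhere(b)[:,::-1]; q=onplane(c,uv,.070)[:,:2]
def rect(q):
    (x,y),(w,h),a=cv2.minAreaRect((q*1000).astype(np.float32)); 
    if w<h: w,h,a=h,w,a+90
    return np.round([x,y,w,h,a],1)
print("bar rect(long axis deg)",rect(q))
# bright-pixel version
b2=(m>0)&(g>140)&(Z>.05); uv=np.argwhere(b2)[:,::-1]; print(b2.sum(),rect(onplane(c,uv,.070)[:,:2]))
s=(m>0)&(Z>.02)&(Z<.04); uv=np.argwhere(s)[:,::-1]; print("stand",np.median(Z[s]),rect(onplane(c,uv,.030)[:,:2]))
c=pickle.load(open("w_clamp.pkl","rb")); P=cloud(c); Z=P[...,2]; g=cv2.cvtColor(c["image"],cv2.COLOR_BGR2GRAY)
m=np.zeros_like(g); m[80:180,290:390]=1
b=(m>0)&(Z>.085)&(Z<.105); uv=np.argwhere(b)[:,::-1]
print("cap",np.median(Z[b]),[np.array(v).round(4) for v in cv2.minEnclosingCircle(onplane(c,uv,.094)[:,:2].astype(np.float32))])
m[:]=0; m[205:262,275:340]=1
b=(m>0)&(Z>.040)&(Z<.052); print("lock top",np.median(Z[b])); uv=np.argwhere(b)[:,::-1]
print([np.array(v).round(4) for v in cv2.minEnclosingCircle(onplane(c,uv,.046)[:,:2].astype(np.float32))])
for th in (70,90,110):
    d=((m>0)&(g<th)).astype(np.uint8); n,l,st,ce=cv2.connectedComponentsWithStats(d)
    k=l[235,309]; uv=np.argwhere(l==k)[:,::-1]; print(th,k,len(uv),rect(onplane(c,uv,.046)[:,:2]))
# screws
print("screws",onplane(c,[(313,52),(396,77),(266,241),(341,260)],.01)[:,:2].round(4))
cv2.imwrite("pics/crop.png",np.hstack([cv2.resize(c["image"][200:270,270:350],(640//2*1,280),interpolation=2),cv2.resize(pickle.load(open("w_key.pkl","rb"))["image"][165:255,295:395],(320,280),interpolation=2)]))
E
```

```text
bar n 1047 z [0.0582 0.0703 0.0719]
bar rect(long axis deg) [ 612.4 -299.8   49.7   15.5  172.8]
639 [ 609.9 -293.8   81.6   71.   166.9]
stand 0.031091657640273718 [ 612.5 -301.8   62.3   60.2   80.4]
cap 0.09516757434637224 [array([0.5275, 0.0197]), np.float64(0.0276)]
lock top 0.04685140136869806
[array([ 0.5011, -0.0801]), np.float64(0.0197)]
70 6 230 [500.7 -81.   15.4  14.8 162.4]
90 10 262 [500.6 -81.2  16.3  16.2  75.3]
110 5 292 [500.6 -81.4  17.3  16.7  75.3]
screws [[ 0.5047  0.085 ]
 [ 0.5829  0.0633]
 [ 0.453  -0.1005]
 [ 0.5333 -0.1222]]
```

View pics/crop.png

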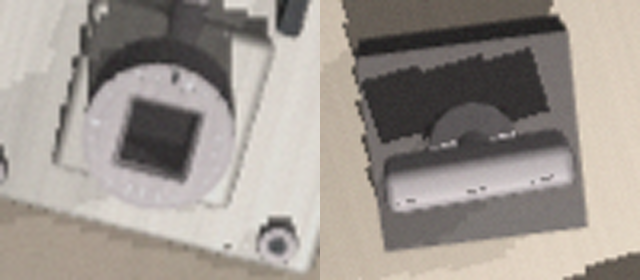

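The crop shows the hole square at about -15° world and the bar at about -7°, both consistent with the numbers. Next I refine the bar fit, check the scale's clearance, then grasp.

```bash
python3 - <<'E'
from h import *
import pickle
c=pickle.load(open("w_key.pkl","rb")); P=cloud(c); Z=P[...,2]
m=np.zeros((480,640),np.uint8); m[160:260,290:390]=1
b=((m>0)&(Z>.0665)&(Z<.08)); uv=np.argwhere(b)[:,::-1]; q=onplane(c,uv,.070)[:,:2]
(x,y),(w,h),a=cv2.minAreaRect((q*1000).astype(np.float32)); print(x,y,w,h,a)
near=(abs(P[...,0]-.612)<.06)&(P[...,1]<-.335)&(P[...,1]>-.42)&(Z>.01)
for y0 in np.arange(-.42,-.335,.01):
    k=near&(abs(P[...,1]-y0-.005)<.005); print(round(y0,3),k.sum(),Z[k].max() if k.any() else 0)
if w<h: a+=90
if a>90: a-=180
print("bar yaw",a)
np.save("bar.npy",[x/1000,y/1000,np.radians(a)])
E
```

```text
612.2103271484375 -301.2864074707031 12.450572967529297 49.680320739746094 82.77780151367188
-0.42 1072 0.03227855337112645
-0.41 1070 0.031453130275344854
-0.4 1128 0.03035926003987388
-0.39 1194 0.029301552502319694
-0.38 1163 0.02791537442295855
-0.37 1 0.010778704095766145
-0.36 0 0
-0.35 0 0
-0.34 12 0.03186871438418171
bar yaw -7.222198486328125
```

```bash
python3 - <<'E'
from h import *
import pickle
x,y,a=np.load("bar.npy"); yaw=a+np.pi/2
manip.set_gripper(.05,60)
manip.move_pose([x,y,.12],down(yaw)); print(manip.state()["joint_pos"])
manip.move_linear([x,y,.042],.1)
w0=manip.state()["moment"]
manip.set_gripper(0,60); s=manip.state(); print(s["gripper_width"],s["grasp_force"],s["contact_force"],s["clock"])
manip.move_linear([x,y,.12],.1); 
# over the lock
lx,ly=.5006,-.0812; ly_yaw=np.radians(75)
manip.move_pose([lx,ly,.12],down(ly_yaw)); manip.dwell(.3)
c=cap("wrist"); pickle.dump(c,open("w_held.pkl","wb")); cv2.imwrite("pics/held.png",c["image"])
s=manip.state(); print(s["gripper_width"],s["grasp_force"],s["contact_force"],s["moment"],s["tool_pos"],s["clock"],s["joint_pos"])
E
```

```text
[-4.93846333e-01  3.39026762e-01  1.67187582e+00  1.94171915e-05
  1.13022226e+00 -1.93792632e+00]
0.0006696400011524876 0.0 [ 0.35713244  0.97316989 -0.36971355] 8.575
0.00031385501465849597 0.0 [-1.57219878  0.04634071 -0.27867409] [ 0.00375538 -0.03422157  0.04124317] [ 0.5010073  -0.08187572  0.11993558] 10.8333 [-2.11038156e-01  2.03469873e-02  2.04884809e+00 -3.25932458e-05
  1.07246780e+00 -1.51900156e+00]
```

View pics/held.png

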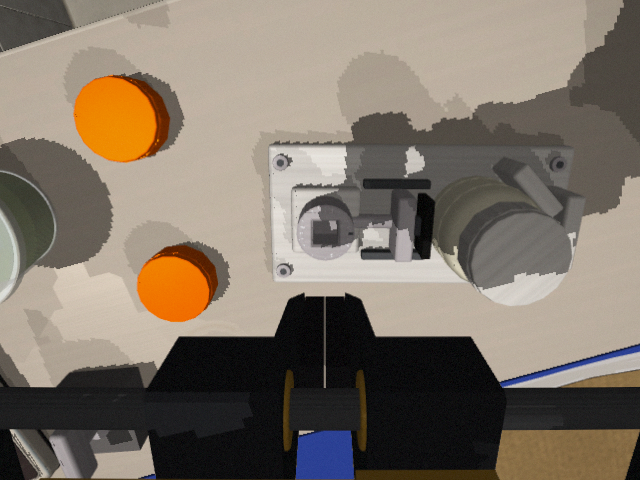

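The gripper closed on nothing and the key isn't held. I'll look at the stand again and re-measure the hole from this new yaw.

```bash
python3 - <<'E'
from h import *
import pickle
c=pickle.load(open("w_held.pkl","rb")); print("hole/cap from held view",onplane(c,[(325,232)],.046).round(4),onplane(c,[(520,254)],.094).round(4))
manip.set_gripper(.05,60)
x,y,a=np.load("bar.npy"); manip.move_pose([x,y,.17],down(a+np.pi/2)); manip.dwell(.2)
c=cap("wrist"); pickle.dump(c,open("w_key2.pkl","wb"))
P=cloud(c); Z=P[...,2]
b=(Z>.0655)&(Z<.08)&(abs(P[...,0]-.61)<.06)&(abs(P[...,1]+.3)<.06); uv=np.argwhere(b)[:,::-1]
print(len(uv)); 
if len(uv)>20: print(uv.mean(0),cv2.minAreaRect((onplane(c,uv,.07)[:,:2]*1000).astype(np.float32)))
t=cap("top"); pickle.dump(t,open("top1.pkl","wb"))
im=np.hstack([c["image"][:,120:520],cv2.resize(t["image"][180:260,360:440],(400,480))]); cv2.imwrite("pics/key2.png",cv2.resize(im,(800,480)))
print(manip.state()["tool_pos"],manip.state()["clock"],manip.state()["gripper_width"])
E
```

```text
hole/cap from held view [[ 0.5    -0.0809  0.046 ]] [[0.5239 0.0193 0.094 ]]
1148
[320.00696864 221.02264808] ((610.91845703125, -302.2297058105469), (11.457565307617188, 49.4407958984375), 82.83790588378906)
[ 0.61209383 -0.30006992  0.17007378] 12.975 0.05023112702186801
```

View pics/key2.png

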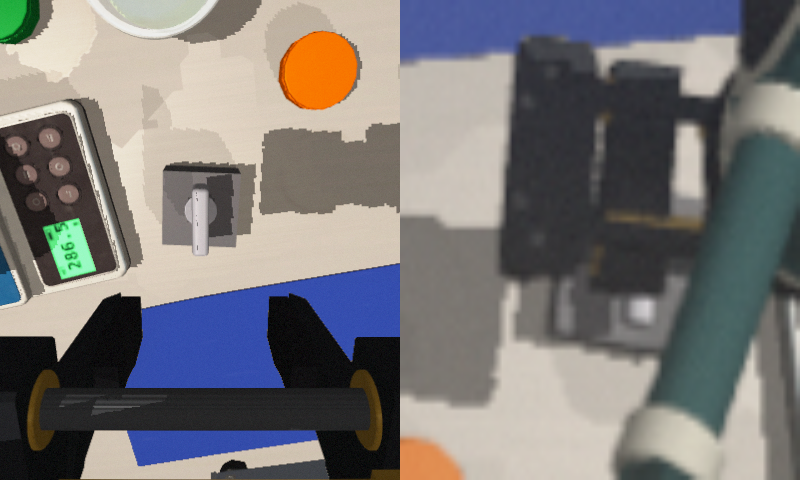

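```bash
python3 - <<'E'
from h import *
import pickle
for f in ("w_held.pkl","w_key2.pkl"):
    c=pickle.load(open(f,"rb")); K=c["intrinsics"]; Ti=np.linalg.inv(c["T_tool_cam"])
    for z in (0,-.019): 
        p=Ti@[0,0,z,1]; print(f,z,cv2.projectPoints(p[:3].reshape(1,1,3),np.zeros(3),np.zeros(3),K,np.array([float(c["k1"]),0,0,0]))[0].ravel())
    for v in (298,303,315): 
        for u in (270,285,300,320,340,390,400,410):
            d=c["z_map"][v,u]; p=c["T_tool_cam"]@np.r_[rays(c,[(u,v)])[0]*d,1]; print((u,v),d.round(3),p[:3].round(3),end=";")
        print()
x,y,a=np.load("bar.npy"); x,y=.6115,-.3018
manip.move_linear([x,y,.09],.12); s=manip.state(); print(s["tool_pos"],s["contact_force"],s["clock"])
manip.move_linear([x,y,.042],.1); s=manip.state(); print(s["tool_pos"],s["contact_force"],s["clock"],s["gripper_width"])
c=cap("wrist"); cv2.imwrite("pics/at.png",c["image"]); pickle.dump(c,open("w_at.pkl","wb"))
E
```

```text
w_held.pkl 0 [323.54477088 282.3687058 ]
w_held.pkl -0.019 [323.45641708 300.92679128]
(270, 298) 0.329 [-0.068 -0.043  0.119];(285, 298) 0.328 [-0.067 -0.031  0.118];(300, 298) 0.157 [ 0.01  -0.009 -0.037];(320, 298) 0.16 [ 0.009 -0.001 -0.034];(340, 298) 0.16 [ 0.009  0.006 -0.034];(390, 298) 0.33 [-0.068  0.053  0.119];(400, 298) 0.331 [-0.068  0.061  0.12 ];(410, 298) 0.33 [-0.068  0.068  0.119];
(270, 303) 0.332 [-0.073 -0.043  0.12 ];(285, 303) 0.331 [-0.072 -0.031  0.119];(300, 303) 0.153 [ 0.01  -0.009 -0.041];(320, 303) 0.156 [ 0.009 -0.001 -0.039];(340, 303) 0.155 [ 0.009  0.006 -0.039];(390, 303) 0.331 [-0.072  0.053  0.119];(400, 303) 0.33 [-0.072  0.061  0.119];(410, 303) 0.331 [-0.072  0.069  0.119];
(270, 315) 0.334 [-0.083 -0.044  0.119];(285, 315) 0.144 [ 0.011 -0.013 -0.05 ];(300, 315) 0.144 [ 0.011 -0.008 -0.05 ];(320, 315) 0.147 [ 0.009 -0.001 -0.048];(340, 315) 0.146 [ 0.01   0.006 -0.049];(390, 315) 0.335 [-0.084  0.053  0.12 ];(400, 315) 0.334 [-0.083  0.061  0.119];(410, 315) 0.333 [-0.083  0.069  0.118];
w_key2.pkl 0 [323.53605829 282.26019876]
w_key2.pkl -0.
[... 477 characters left out ...]
303) 0.382 [-0.096 -0.004  0.165];(340, 303) 0.384 [-0.097  0.015  0.167];(390, 303) 0.159 [ 0.008  0.026 -0.036];(400, 303) 0.155 [ 0.009  0.029 -0.039];(410, 303) 0.155 [ 0.009  0.032 -0.039];
(270, 315) 0.383 [-0.107 -0.05   0.163];(285, 315) 0.385 [-0.108 -0.036  0.164];(300, 315) 0.385 [-0.108 -0.022  0.164];(320, 315) 0.386 [-0.108 -0.004  0.165];(340, 315) 0.387 [-0.109  0.015  0.166];(390, 315) 0.158 [ 0.004  0.025 -0.038];(400, 315) 0.147 [ 0.009  0.027 -0.048];(410, 315) 0.147 [ 0.009  0.031 -0.047];
[ 0.61203566 -0.30210767  0.09066972] [0.50913384 0.57288652 0.4276504 ] 13.7917
[ 0.61134214 -0.30173366  0.04158085] [ 0.18715994 -0.5994556   0.28336758] 14.425 0.049898836578885025
```

View pics/at.png

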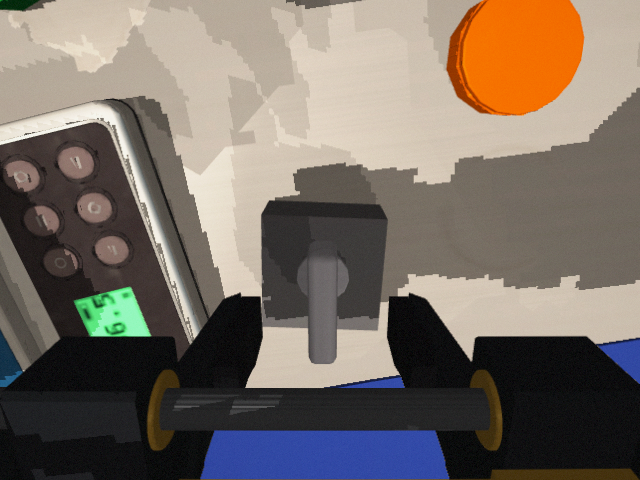

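The wrist depth puts the visible fingertips about 34 mm behind the stated TCP (tip row 296), and the bar top is below them. That explains the miss. I'll descend further with a force guard and then grip.

```bash
python3 - <<'E'
from h import *
x,y=.6115,-.3018
f0=np.array(manip.state()["contact_force"])
for z in np.arange(.036,.011,-.006):
    manip.move_linear([x,y,z],.06); s=manip.state(); f=np.array(s["contact_force"])-f0
    print(round(z,3),s["tool_pos"][2].round(4),f.round(2))
    if abs(f[2])>4: manip.move_linear([x,y,z+.006],.06); break
manip.set_gripper(0,60); s=manip.state(); print(s["gripper_width"],s["grasp_force"],s["contact_force"],s["clock"])
E
```

```text
0.036 0.0359 [0.18 0.57 1.13]
0.03 0.0294 [0.05 0.38 0.12]
0.024 0.0233 [0.09 0.14 0.32]
0.018 0.0173 [0.82 0.95 0.8 ]
0.012 0.0113 [0.24 1.57 0.34]
0.011617305756653385 59.99254558235407 [ 0.19151578 -0.87364714 -0.36524093] 16.3917
```

```bash
python3 - <<'E'
from h import *
x,y=.6115,-.3018
manip.move_linear([x,y,.085],.12)
lx,ly=.5003,-.081; o=down(np.radians(75))
manip.move_pose([lx,ly,.085],o)
manip.move_linear([lx,ly,.060],.1); manip.dwell(.2)
s=manip.state(); f0=np.array(s["contact_force"]); print(s["tool_pos"],f0.round(2),s["gripper_width"],s["grasp_force"],s["clock"])
for z in np.arange(.054,.0265,-.004):
    manip.move_linear([lx,ly,z],.05); s=manip.state(); f=np.array(s["contact_force"])-f0
    print(round(z,3),s["tool_pos"].round(4),f.round(1),np.round(s["moment"],2))
    if abs(f[2])>15: break
print(manip.state()["clock"])
E
```

```text
[ 0.50102685 -0.0813468   0.06061445] [ 0.61  0.35 -2.02] 0.011265637224328204 59.99284900724888 18.725
0.054 [ 0.4999 -0.0808  0.0536] [-0.5 -0.7  0.3] [-0.02  0.01 -0.  ]
0.05 [ 0.5    -0.0809  0.0497] [-0.6 -0.2  0.6] [-0.03  0.    0.04]
0.046 [ 0.4999 -0.0809  0.0456] [-0.3 -0.5  1.3] [ 0.   -0.01 -0.02]
0.042 [ 0.5    -0.081   0.0416] [-0.8 -1.2  0.3] [ 0.04 -0.03  0.01]
0.038 [ 0.5    -0.0809  0.0376] [-0.9 -1.5  1. ] [ 0.01 -0.02  0.03]
0.034 [ 0.5    -0.0809  0.0336] [-1.5 -0.5  0.4] [-0.03 -0.    0.02]
0.03 [ 0.5001 -0.081   0.0297] [-0.8  0.   0.8] [-0.03  0.01 -0.01]
20.4917
```

```bash
python3 - <<'E'
from h import *
f0=manip.state()["contact_force"][2]
for z in (.028,.0265,.025,.0235):
    manip.move_linear([.5003,-.081,z],.05); s=manip.state(); print(z,s["tool_pos"][2].round(4),(s["contact_force"][2]-f0).round(1))
    if s["contact_force"][2]-f0>5: break
manip.dwell(.3)
q=np.array(manip.state()["joint_pos"]); q0=q[5]
for d in (.25,.5,.75,1.,1.2,1.3,1.38,1.46,1.52):
    q[5]=q0+d; manip.set_joints(q); s=manip.state()
    print(d,(s["joint_pos"][5]-q0).round(3),np.round(s["moment"],2),s["contact_force"].round(1),s["gripper_width"].round(4),s["clock"])
    if abs(s["moment"][2])>.9 : break
E
```

```text
0.028 0.0281 -0.8
0.0265 0.028 10.0Traceback (most recent call last):
  File "<stdin>", line 10, in <module>
AttributeError: 'float' object has no attribute 'round'
```

Seated at z 0.028 with contact. The first turn step ran before the script failed on printing, so I'll continue the turn.

```bash
python3 - <<'E'
from h import *
q=np.array(manip.state()["joint_pos"]); q0=q[0]-np.radians(75); print(q[5]-q0)
for d in (.5,.75,1.,1.2,1.3,1.38,1.46,1.52):
    q[5]=q0+d; manip.set_joints(q); s=manip.state()
    print(d,round(s["joint_pos"][5]-q0,3),np.round(s["moment"],2),np.round(s["contact_force"],1),round(s["gripper_width"],4),s["tool_pos"].round(4),s["clock"])
    if abs(s["moment"][2])>.9 : break
E
```

```text
0.24648359678982823
0.5 0.495 [0.06 0.31 0.17] [-1.9  0.2  1. ] 0.0113 [ 0.5002 -0.081   0.0281] 21.9917
0.75 0.744 [0.08 0.29 0.2 ] [0.3 0.9 1.1] 0.0114 [ 0.5002 -0.081   0.0281] 22.3417
1.0 0.994 [0.13 0.16 0.2 ] [-1.   1.1  1.2] 0.0114 [ 0.5003 -0.081   0.0281] 22.6917
1.2 1.193 [0.16 0.11 0.23] [-0.3  1.8  0.8] 0.0111 [ 0.5004 -0.081   0.0281] 23.0
1.3 1.294 [0.17 0.02 0.31] [ 0.3  2.1 -0.1] 0.0112 [ 0.5004 -0.081   0.0281] 23.25
1.38 1.375 [0.16 0.   0.34] [ 1.2  1.9 -0.5] 0.0113 [ 0.5004 -0.081   0.0281] 23.5
1.46 1.456 [ 0.14 -0.06  0.37] [ 0.6  1.2 -0.3] 0.0113 [ 0.5004 -0.081   0.0281] 23.75
1.52 1.516 [ 0.12 -0.15  0.6 ] [ 1.1  1.1 -0.6] 0.0113 [ 0.5004 -0.0811  0.0281] 24.0
```

```bash
python3 - <<'E'
from h import *
import pickle
q=np.array(manip.state()["joint_pos"]); q0=q[0]-np.radians(75)
for d in (1.56,1.60,1.64):
    q[5]=q0+d; manip.set_joints(q); manip.dwell(.1); s=manip.state()
    print(d,round(s["joint_pos"][5]-q0,3),np.round(s["moment"],2),round(s["gripper_width"],4),s["clock"])
    if abs(s["moment"][2])>.9: break
manip.dwell(.2)
p=s["tool_pos"]
manip.set_gripper(.04,60)
manip.move_linear([p[0],p[1],.12],.15); manip.set_gripper(.088,60)
o=down(0); manip.move_pose([.51,-.05,.2],o); manip.dwell(.2)
c=cap("wrist"); pickle.dump(c,open("w_c2.pkl","wb")); cv2.imwrite("pics/c2.png",c["image"])
P=cloud(c); Z=P[...,2]
b=(Z>.089)&(Z<.105)&(abs(P[...,0]-.527)<.04)&(abs(P[...,1]-.02)<.04); uv=np.argwhere(b)[:,::-1]
print("cap",np.median(Z[b]),cv2.minEnclosingCircle(onplane(c,uv,.094)[:,:2].astype(np.float32)), uv.mean(0))
b=(Z>.08)&(Z<.098)&(abs(P[...,0]-.5)<.04)&(abs(P[...,1]+.081)<.035); uv=np.argwhere(b)[:,::-1]
print("key",np.median(Z[b]),cv2.minAreaRect((onplane(c,uv,.086)[:,:2]*1000).astype(np.float32)))
print(manip.state()["clock"])
E
```

```text
1.56 1.558 [ 0.16 -0.03  0.81] 0.0117 24.35
1.6 1.599 [ 0.14 -0.05  0.92] 0.0117 24.7
cap 0.09520145727504417 ((0.527657151222229, 0.021100003272294998), 0.027449514716863632) [353.96260133 116.53224024]
key 0.08664176151559533 ((500.5457458496094, -79.43712615966797), (50.92034912109375, 11.899505615234375), 85.45701599121094)
27.7833
```

View pics/c2.png

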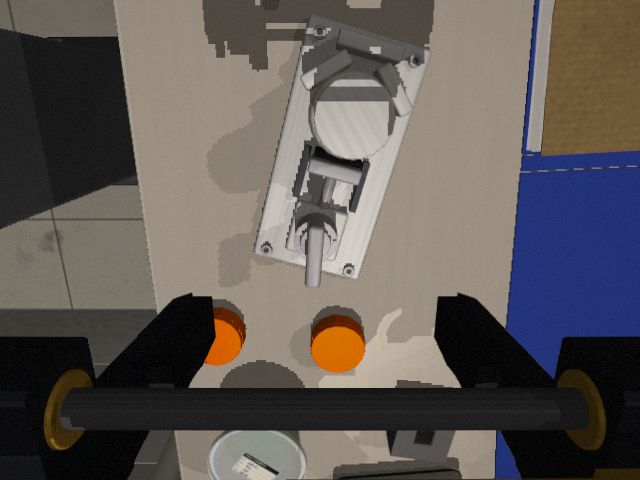

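The key is fully in: bar top at 0.0866, bar turned 1.39 rad, so the lock is at its stop. The cap is at (353,116), which is (0.5277, 0.0211). Next I grip the cap.

```bash
python3 - <<'E'
from h import *
x,y=.5277,.0208; yaw=-.3
manip.move_pose([x,y,.10],down(yaw)); manip.dwell(.1); f0=np.array(manip.state()["contact_force"])
for z in (.06,.048,.038):
    manip.move_linear([x,y,z],.08); s=manip.state(); f=np.array(s["contact_force"])-f0; print(z,s["tool_pos"].round(4),f.round(1))
    if abs(f[2])>6: break
manip.set_gripper(.02,60); s=manip.state(); print(s["gripper_width"],s["grasp_force"],np.round(s["contact_force"],1),s["clock"])
q=np.array(s["joint_pos"]); q0=q[5]
for d in np.radians([8,16,24,32,40,46,50]):
    q[5]=q0-d; manip.set_joints(q); s=manip.state()
    print(round(np.degrees(q0-s["joint_pos"][5]),1),np.round(s["moment"],2),np.round(s["contact_force"],1),round(s["gripper_width"],4),s["clock"])
E
```

```text
0.06 [0.5274 0.0208 0.0595] [1.8 0.  0.8]
0.048 [0.5271 0.0208 0.0473] [ 0.1 -0.9  0. ]
0.038 [0.527  0.0208 0.0372] [ 0.1 -1.  -0.6]
0.05335919710762566 59.994047915787405 [ 0.4 -0.6  1.4] 30.2917
7.8 [ 0.08 -0.07  0.26] [ 0.6  1.9 -0.1] 0.0535 30.55
15.7 [0.11 0.01 0.27] [-0.2  0.8  1.5] 0.0533 30.8083
23.7 [0.04 0.08 0.32] [-1.2 -0.2  2.7] 0.0533 31.0667
31.7 [0.09 0.81 0.39] [-4.   0.5 13.8] 0.0532 31.325
39.7 [0.01 0.68 0.03] [-2.9  0.5 15.5] 0.0533 31.5833
45.7 [0.01 0.62 0.1 ] [-3.2  1.1 14.9] 0.0534 31.8333
49.7 [0.17 0.62 0.12] [-3.3  1.7 15.8] 0.0534 32.0833
```

```bash
python3 - <<'E'
from h import *
import pickle
s=manip.state(); p=np.array(s["tool_pos"]); z0=p[2]
ok=True
for d in (.002,.004,.006):
    manip.move_linear([p[0],p[1],z0+d],.04); s=manip.state(); print(d,(s["tool_pos"][2]-z0).round(4),np.round(s["contact_force"],1),round(s["gripper_width"],4))
    if s["contact_force"][2]<-8: ok=False; print("stuck"); break
if ok:
    manip.move_linear([p[0],p[1],z0+.025],.06); manip.dwell(.4); s=manip.state()
    print((s["tool_pos"]-p).round(4),np.round(s["contact_force"],1),s["grasp_force"],s["gripper_width"],s["clock"])
t=cap("top"); sc=cap("scene"); w=cap("wrist")
im=np.hstack([cv2.resize(t["image"][215:315,215:345],(390,300)),cv2.resize(sc["image"][225:325,245:375],(390,300))])
im=np.vstack([im,cv2.resize(w["image"],(780,290)[:2])]); cv2.imwrite("pics/lift.png",im)
E
```

```text
0.002 0.0016 [-0.6 -0.2 -0.1] 0.0531
0.004 0.0036 [-0.  -0.8 -0.2] 0.0533
0.006 0.006 [-0.8  0.  -0.8] 0.0535
[-0.0002  0.      0.0247] [ 0.8 -0.5  0.1] 60.0090011192993 0.05344752742284988 33.725
```

View pics/lift.png

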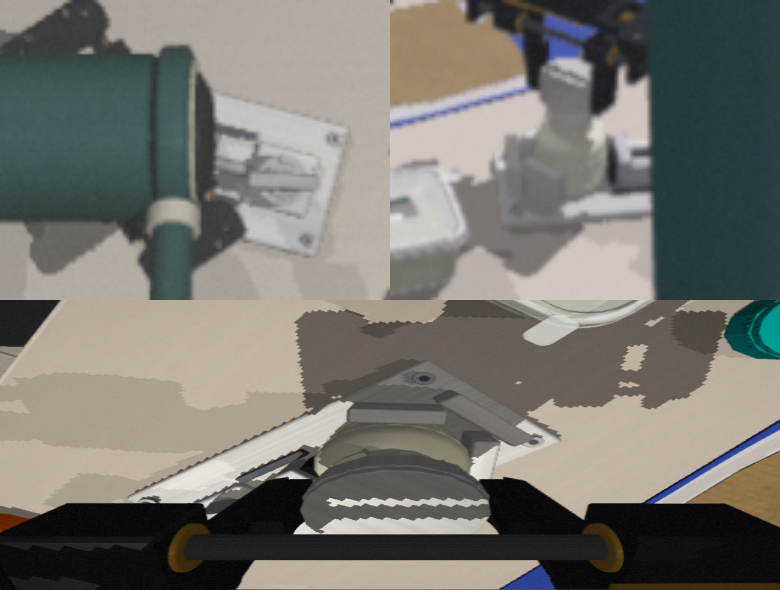

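The views show the jar still seated in the clamp, the cap held level above it between the fingers (wrist view, about (395,490)), and the key standing in the lock.

```bash
python3 -c "
from h import *
print(order.close_job())"
```

```text
the job is handed in; nothing more can be done
None
```

I handed the job in at about 34 s of the 54 s allowed: the key is fully down in the lock and turned to its stop, the jar stands in the clamp, and the cap is unscrewed and held level about 25 mm above its seat; the hand-in returned no verdict.

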